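# Shut the row of screw organiser lids with a fingertip

### The job

Run a fingertip along the row of open yellow lids on the blue screw organiser, starting at the end with the red block, and gently press each lid fully shut in turn, one after the other. Do not pick up, tip or shove the organiser along the bench, and leave the glue bottle, tape measure and tub where they stand. Finish clear of everything.

Things in the scene. Friction and masses are not known exactly. Their poses are not given: they have to be found in the camera images.
- organiser: Loose blue plastic screw organiser on the bench, about 0.9 kg: tray with four open compartments in a row, 250 mm long (its x), 60 wide (its y), rim 45 mm high. Origin: centre of the underside; z up. A solid red grip block, 49 mm high, fills the -x end (x -125 to -95 mm); the lids follow towards +x, the last ending at x = +123 mm. It slides if pushed hard.
- hinge1 (a point): Middle of the hinge line of the first lid from the red block, 45 mm above the bench, at x = -93 mm, y = 0 of the organiser, and with its axes. The hinge runs across the tray, along the lid edge nearest the red block: the free edge, 51 mm from the hinge, swings down away from the red block. Shut, the lid's top is 49 mm above the bench.
- lid1 (a joint): Opening angle of the first lid from the red block, rad: 0 = shut flat on the rim, 1.57 = upright, stop at 1.75. Yellow plate 51 mm long, 58 wide, 4 thick, 20 g, standing open at first. The stiff hinge stays wherever it is left, without spring or snap; moving it takes about 0.012 N m (under 1 N at 20 mm from the hinge).
- hinge2 (a point): Middle of the hinge line of the second lid from the red block, 45 mm above the bench, at x = -38 mm, y = 0 of the organiser, and with its axes. The hinge runs across the tray, along the lid edge nearest the red block: the free edge, 51 mm from the hinge, swings down away from the red block. Shut, the lid's top is 49 mm above the bench.
- lid2 (a joint): Opening angle of the second lid from the red block, rad: 0 = shut flat on the rim, 1.57 = upright, stop at 1.75. Yellow plate 51 mm long, 58 wide, 4 thick, 20 g, standing open at first. The stiff hinge stays wherever it is left, without spring or snap; moving it takes about 0.012 N m (under 1 N at 20 mm from the hinge).
- hinge3 (a point): Middle of the hinge line of the third lid from the red block, 45 mm above the bench, at x = 17 mm, y = 0 of the organiser, and with its axes. The hinge runs across the tray, along the lid edge nearest the red block: the free edge, 51 mm from the hinge, swings down away from the red block. Shut, the lid's top is 49 mm above the bench.
- lid3 (a joint): Opening angle of the third lid from the red block, rad: 0 = shut flat on the rim, 1.57 = upright, stop at 1.75. Yellow plate 51 mm long, 58 wide, 4 thick, 20 g, standing open at first. The stiff hinge stays wherever it is left, without spring or snap; moving it takes about 0.012 N m (under 1 N at 20 mm from the hinge).
- hinge4 (a point): Middle of the hinge line of the fourth lid from the red block, 45 mm above the bench, at x = 72 mm, y = 0 of the organiser, and with its axes. The hinge runs across the tray, along the lid edge nearest the red block: the free edge, 51 mm from the hinge, swings down away from the red block. Shut, the lid's top is 49 mm above the bench.
- lid4 (a joint): Opening angle of the fourth lid from the red block, rad: 0 = shut flat on the rim, 1.57 = upright, stop at 1.75. Yellow plate 51 mm long, 58 wide, 4 thick, 20 g, standing open at first. The stiff hinge stays wherever it is left, without spring or snap; moving it takes about 0.012 N m (under 1 N at 20 mm from the hinge).
- glue: White glue bottle with orange cap, 52 mm in diameter, 120 mm tall, standing loose near the organiser; origin at the centre of its underside. Bystander.
- tape: Black and orange tape measure, 65 x 35 x 62 mm high, standing loose near the organiser; origin at the centre of its underside. Bystander.
- dowels: Grey tub with a red screw cap, 64 mm in diameter, 62 mm tall, standing loose near the organiser; origin at the centre of its underside. Bystander.

How it is judged:
By the outcome, as a careful person would: the job done as asked, in the order asked, and still so for the second after the job is handed in, with the robot touching nothing.
It also fails if it takes over 58 s, if anything falls off the work surface, if the arm or the gripper's body presses on something with over 40 N, if the wrist force passes 120 N, or if a joint passes its speed limit or range.

### The arm

A 6-joint arm with a two-finger parallel gripper is mounted at the origin on the work surface. World frame = base frame: x ahead of the robot, y to its left, z up, the work surface at z = 0. Lengths are in m, angles in degrees, forces in N, time in s.
With the tool pointing down it reaches from about 0.4 to 0.825 m from the base axis. Payload 7 kg.
Tool frame: the origin (TCP) lies midway between the tips of the shut fingers; the grasp point (between the pads) lies ctrl.tcp_to_grasp behind it (ctrl.tcp_to_grasp is the distance from the TCP to the grasp point, in m); z points along the fingers, y is the line along which they close (so a half turn about z gives the same grasp; the last joint's range is limited). The gripper opens to 88 mm and grips with 3 to 60 N. Pads are 19 mm wide; open, the fingers measure 130 mm over their backs; the gripper's body (78 mm by 193 mm) begins 47 mm behind the grasp point.
Start: joints at [92.424, 20.546, 0.682, 0, -70.136, -16.507], TCP at [0.164, 0.655, 0.227] pointing down, gripper open.
Joint ranges: [-176.03, 176.03], [-82.01, 121.73], [-58.28, 71.71], [-173.87, 95.51], [-174.79, -0.11], [-173.66, 173.66]. Speed limits (degrees/s): [136.94, 136.94, 172.46, 180, 180, 180].

### API

Orientations are given as [roll, pitch, yaw] about the fixed x, y, z axes, in that order (R = Rz(yaw) Ry(pitch) Rx(roll)).
In Python, from plant import ctrl, imaging, close_job gives the robot as it stands.
- The arm moves only by the shell command python3 -m crank 'ROWS'. ROWS is JSON, a list of rows, each a list of 3 entries, a list of its own where there are three numbers: the shift along the world's x, y, z in m, then the turn, a rotation vector about the world's x, y, z in degrees, then the opening, from -1 (shut) to 1 (fully open), so that 0 is half open. A call has 1 to 12 rows; each row shifts and turns the commanded pose from where the row before left it; what a row does not reach is not made up. A row lasts 1/10 s, in which the tool goes at most 50 mm and 8.59 degrees, less where a joint would pass 70% of its speed; a pose out of reach is approached as far as the arm can. A call is refused whole if a number of a shift passes 0.05 or a number of a turn 8.59, either way. A call with a gripper value outside its range is refused whole. The fingers move at their own pace and stop on an object; the grip force is fixed at half the most. Time passes only in rows, so rows that do not move let the fingers close. It gives the time, the measured TCP pose, the force, the opening and the grip force at its end, in the units of the state.
- ctrl.get_obs(): the state, without advancing time (a new reading comes with each control period).
- imaging.snapshot(name): name is "scene" or "top"; returns (picture, depth): 420x560x3 uint8, blue, green, red; 420x560 float32, m along the optical axis (not along the pixel's ray), 0 where there is no reading.
- imaging.camera_model(name): a dict with "mtx" (3x3 intrinsics, pixels), "R" (3x3) and "t" (3): a world point X has camera coordinates R X + t. Camera axes: x right, y down, z forward; pixel columns grow to the right and rows downward; lengths in m; the calibration is good to about 2 mm. A picture is of the moment at which its call begins. camera_model takes no time and is no camera call.
- close_job(): hands the job in; it is judged then, once.
The state is a dict: "clock": time; "joint_pos": joint angles; "qvel": joint speeds; "tau": joint torques, N m; "tool_pos": TCP position; "orientation": TCP orientation; "force": force on the tool from outside, world axes, zero at the start; "moment": the same for the moment, N m; "opening": finger opening in m; "gripper_force": force on a finger pad.
Only numpy, scipy, OpenCV 4.12 (cv2) and the standard library are available. Lean on these libraries where they do the work, as an engineer would, in place of code of your own. Each camera call takes 0.05 s, during which the arm holds its last target. There are 200 camera calls.

## Working session

There is one attempt and no reset: what is moved stays moved. The work goes in short steps, Python scripts to look and compute and a shell command to move; the robot and the scene stay as the last step left them, time stands still between calls to the robot, and variables do not carry over. Pictures are saved under pics/ and viewed, at most 10 in all, crops included, and the job is handed in when it is done.

```bash
mkdir -p pics
python3 - <<'E'
from plant import ctrl, imaging
import cv2,numpy as np
for n in("top","scene"):
    p,d=imaging.snapshot(n); cv2.imwrite(f"pics/{n}0.png",p); np.save(f"pics/{n}0.npy",d)
    m=imaging.camera_model(n); print(n,m["t"],np.round(m["R"],3).tolist())
print(ctrl.get_obs(),ctrl.tcp_to_grasp)
E
```

```text
top [0.02119976 0.59700937 0.62427553] [[-0.007, -1.0, -0.018], [-0.985, 0.01, -0.173], [0.173, 0.016, -0.985]]
scene [ 0.1520886  -0.32340377  1.31239407] [[-0.262, 0.965, 0.021], [0.636, 0.189, -0.748], [-0.726, -0.182, -0.664]]
{'clock': 0.1, 'joint_pos': array([ 9.24242484e+01,  2.05887995e+01,  6.41608104e-01, -1.79849327e-02,
       -7.01356360e+01, -1.65047128e+01]), 'qvel': array([ 0.03854088, -0.03260041,  0.10069535,  0.04647301,  0.01259782,
       -0.11054498]), 'tau': array([-1.16607400e-03, -5.84166813e+01,  2.93748307e+01,  7.01554969e+00,
        1.01619173e-02, -5.36601419e-05]), 'tool_pos': array([0.16415908, 0.65430755, 0.22571865]), 'orientation': array([ 1.79915782e+02, -7.32165440e-03, -1.40865824e+01]), 'force': array([ 0.05594006,  0.32137738, -0.82586322]), 'moment': array([-0.0258704 , -0.00023428,  0.05707504]), 'gripper_force': 0.0, 'opening': 0.08773782082815794} 0.0188
```

View pics/top0.png

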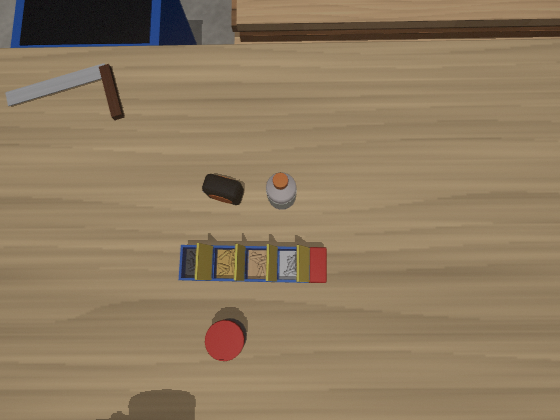

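View pics/scene0.png

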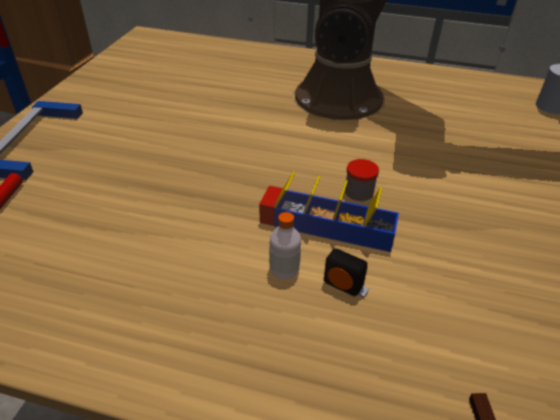

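The top view shows the organiser along the image row from the red block (about 318,265) to the blue end (181,263). The glue bottle (281,185) and tape measure (223,189) are above it, and the tub (225,341) is below. I'll enlarge it.

```bash
python3 - <<'E'
import cv2
p=cv2.imread("pics/top0.png")[165:375,165:345]
cv2.imwrite("pics/topc.png",cv2.resize(p[60:135],None,fx=4.4,fy=4.4,interpolation=cv2.INTER_CUBIC))
E
cat > h.py <<'E'
import numpy as np
from plant import imaging
def px(n,u,v,z):
    "world point on plane z for pixel"
    m=imaging.camera_model(n);R=np.array(m["R"]);t=np.array(m["t"])
    r=R.T@np.linalg.solve(m["mtx"],[u,v,1]);c=-R.T@t
    return c+r*(z-c[2])/r[2]
def proj(n,X):
    m=imaging.camera_model(n);q=np.array(m["mtx"])@(np.array(m["R"])@X+m["t"]);return q[:2]/q[2]
E
python3 - <<'E'
from h import *
import cv2
d=np.load("pics/top0.npy");p=cv2.imread("pics/top0.png");m=imaging.camera_model("top");R=np.array(m["R"]);t=np.array(m["t"])
v,u=np.mgrid[:420,:560];c=np.stack([(u-m["mtx"][0][2])/m["mtx"][0][0]*d,(v-m["mtx"][1][2])/m["mtx"][1][1]*d,d],-1)
W=(c-t)@R
b=p.astype(int)
red=(b[...,2]>120)&(b[...,1]<70)&(b[...,0]<70)&(W[...,2]>.03)&(d>0)
for n,s in(("redblock",np.s_[235:295,295:340]),("tub",np.s_[310:370,195:255])):
    P=W[s][red[s]];print(n,P.min(0),P.max(0),np.median(P,0),len(P))
    mm=red[s].astype(np.uint8);print(cv2.minAreaRect(cv2.findNonZero(mm)),s)
blue=(b[...,0]>90)&(b[...,2]<60)
P=W[235:295,170:310][blue[235:295,170:310]];P=P[P[:,2]>.035];print("blue rim",P.min(0),P.max(0))
for n,s in(("glue",np.s_[165:215,255:305]),("tape",np.s_[165:212,195:250]),("lids",np.s_[235:295,170:345])):
    P=W[s].reshape(-1,3);P=P[P[:,2]>.03];print(n,np.percentile(P,[1,50,99],axis=0).round(3).tolist())
E
```

```text
redblock [ 0.48112511 -0.05545779  0.04568205] [ 0.5380653  -0.02746476  0.05223918] [ 0.50931976 -0.04147165  0.04893212] 582
((23.0, 30.0), (34.0, 16.0), 90.0) (slice(235, 295, None), slice(295, 340, None))
tub [0.35993598 0.08188009 0.05814008] [0.42048614 0.14321908 0.06560029] [0.39060823 0.11246431 0.06219016] 1221
((29.0, 30.5), (39.0, 38.0), 90.0) (slice(310, 370, None), slice(195, 255, None))
blue rim [ 0.48347929 -0.00325313  0.03650498] [0.54542688 0.19395396 0.05004327]
glue [[0.48, -0.004, 0.034], [0.629, 0.018, 0.084], [0.659, 0.044, 0.719]]
tape [[0.622, 0.09, 0.031], [0.641, 0.121, 0.061], [0.665, 0.154, 0.064]]
lids [[0.48, -0.054, 0.03], [0.513, 0.046, 0.054], [0.544, 0.192, 0.719]]
```

View pics/topc.png

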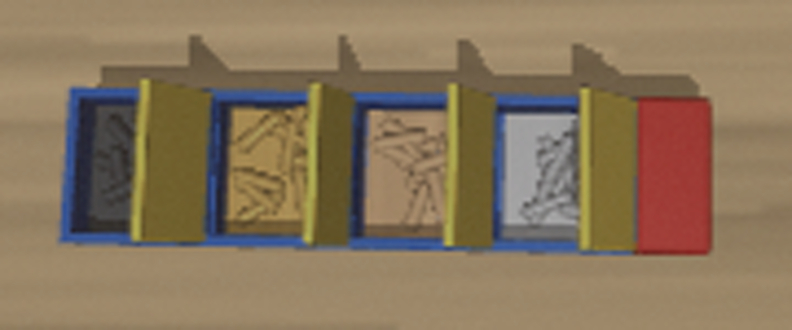

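The enlarged crop shows four lids, each with its free edge leaning left, away from the red block. The free-edge strips are at crop columns of about 583, 450, 313 and 140. The row's midline runs from (711,176) to (66,165). Next I'll work out the axis, the lid angles and the glue position.

Run:
```python
from h import *
from scipy.optimize import brentq
f=lambda u,v,z:px("top",165+u/4.4,225+v/4.4,z)
a=(f(711,98,.049)+f(711,254,.049))/2;b=(f(70,88,.045)+f(62,242,.045))/2
e=(b-a);L=np.hypot(*e[:2]);e/=L;print("red end",a,"blue end",b,L,"axis deg",np.degrees(np.arctan2(e[1],e[0])))
c=(a+b)/2
for x,(u,v) in zip((-.093,-.038,.017,.072),((583,169),(450,165),(312,163),(137,160))):
    h=c+e*x;h[2]=.045
    g=lambda th:(px("top",165+u/4.4,225+v/4.4,.045+.051*np.sin(th))-h)@[e[0],e[1],0]-.051*np.cos(th)
    print(h.round(4),[(round(t,2),round(g(t),4)) for t in (1,1.2,1.4,1.57,1.75)])
print("glue cap",px("top",281,180,.12))
```

```text
red end [ 0.50944965 -0.05588342  0.049     ] blue end [0.51580849 0.19267773 0.045     ] 0.248642475580842 axis deg 88.53454463134389
[ 0.5103 -0.0246  0.045 ] [(1, np.float64(-0.0094)), (1.2, np.float64(-0.0002)), (1.4, np.float64(0.0096)), (1.57, np.float64(0.0183)), (1.75, np.float64(0.0274))]
[0.5117 0.0304 0.045 ] [(1, np.float64(-0.0164)), (1.2, np.float64(-0.0076)), (1.4, np.float64(0.002)), (1.57, np.float64(0.0106)), (1.75, np.float64(0.0198))]
[0.5131 0.0854 0.045 ] [(1, np.float64(-0.0215)), (1.2, np.float64(-0.0131)), (1.4, np.float64(-0.0036)), (1.57, np.float64(0.0049)), (1.75, np.float64(0.0141))]
[0.5145 0.1404 0.045 ] [(1, np.float64(-0.013)), (1.2, np.float64(-0.005)), (1.4, np.float64(0.0042)), (1.57, np.float64(0.0126)), (1.75, np.float64(0.022))]
glue cap [0.63840912 0.0182324  0.12      ]
```

```bash
python3 -m crank '[[[0.018,-0.038,0],[0,0,-8],-1],[[0.018,-0.038,0],[0,0,-8],-1],[[0.018,-0.038,0],[0,0,-8],-1],[[0.018,-0.038,0],[0,0,-8],-1],[[0.018,-0.038,0],[0,0,-8],-1],[[0.018,-0.038,0],[0,0,-8],-1],[[0.018,-0.038,0],[0,0,-8],-1],[[0.018,-0.038,0],[0,0,-8],-1],[[0.018,-0.038,0],[0,0,-8],-1],[[0.018,-0.038,0],[0,0,-3],-1]]'
```

```text
clock: 1.1
tool_pos: [0.3445, 0.2729, 0.2265]
orientation: [180.0, 0.0, -89.4]
force: [-0.4, -0.3, -0.1]
opening: 0.013
gripper_force: 0.0
```

```bash
python3 -m crank '[[[0.018,-0.037,0],[0,0,-2],-1],[[0.018,-0.037,0],[0,0,0],-1],[[0.018,-0.037,0],[0,0,0],-1],[[0.018,-0.037,0],[0,0,0],-1],[[0.018,-0.037,0],[0,0,0],-1],[[0.018,-0.037,0],[0,0,0],-1],[[0.018,-0.037,0],[0,0,0],-1],[[0.018,-0.037,-0.02],[0,0,0],-1],[[0.016,-0.034,-0.03],[0,0,0],-1],[[0,0,-0.03],[0,0,0],-1],[[0,0,0],[0,0,0],-1]]'
python3 - <<'E'
from plant import imaging,ctrl
import cv2
print(ctrl.get_obs()["tool_pos"])
p,d=imaging.snapshot("scene");cv2.imwrite("pics/s1.png",cv2.resize(p[130:310,210:450],None,fx=3.3,fy=3.3,interpolation=cv2.INTER_CUBIC))
E
```

```text
clock: 2.2
tool_pos: [0.5013, -0.0569, 0.1425]
orientation: [179.5, -0.1, -91.3]
force: [-0.0, 0.6, 1.0]
opening: 0.0006
gripper_force: 0.0
[ 0.5012689  -0.05687008  0.14245571]
```

View pics/s1.png

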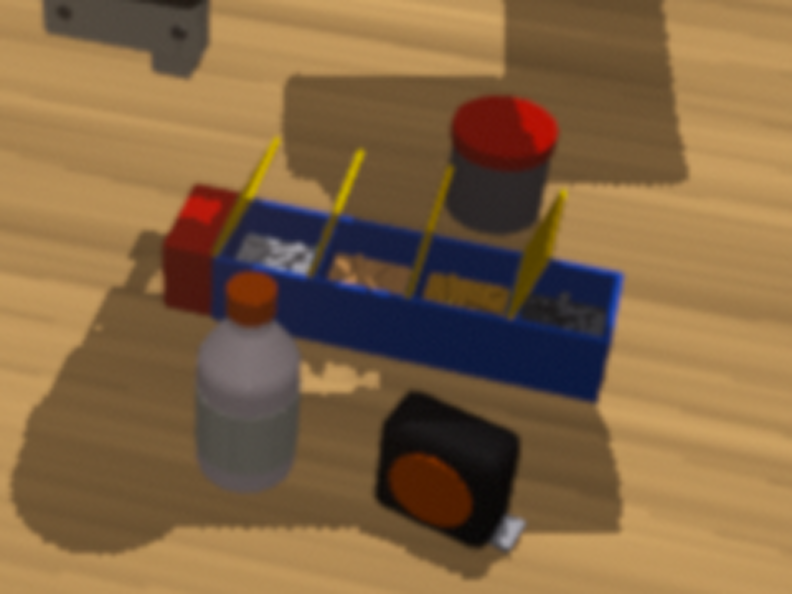

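The picture shows the closed gripper above the red block (200,200). All four lids lean away from it, and nothing else is in the way.

```bash
python3 -m crank '[[[0.003,0,-0.035],[0,0,0],-1],[[0,0,-0.032],[0,0,0],-1],[[0,0.008,0],[0,0,0],-1],[[0,0.009,0],[0,0,0],-1],[[0,0.009,0],[0,0,0],-1],[[0,0.008,-0.002],[0,0,0],-1],[[0,0.006,-0.004],[0,0,0],-1],[[0,0.006,-0.006],[0,0,0],-1],[[0,0.004,-0.006],[0,0,0],-1],[[0,0.002,-0.005],[0,0,0],-1],[[0,0,0],[0,0,0],-1]]'
```

```text
clock: 3.35
tool_pos: [0.5066, -0.0034, 0.0555]
orientation: [179.9, -0.0, -91.1]
force: [0.5, -0.3, -0.3]
opening: 0.0006
gripper_force: 0.0
```

```bash
python3 -m crank '[[[0,0,-0.003],[0,0,0],-1],[[0,0,-0.002],[0,0,0],-1],[[0,0,-0.001],[0,0,0],-1],[[0,0,0],[0,0,0],-1],[[0,0,0],[0,0,0],-1]]'; python3 -m crank '[[[0,0,-0.001],[0,0,0],-1],[[0,0,0],[0,0,0],-1],[[0,0,0],[0,0,0],-1]]'
```

```text
clock: 3.85
tool_pos: [0.5073, -0.0034, 0.0506]
orientation: [-180.0, -0.0, -91.1]
force: [-0.1, -0.2, -0.5]
opening: 0.0006
gripper_force: 0.0
clock: 4.15
tool_pos: [0.5072, -0.0033, 0.0496]
orientation: [180.0, 0.0, -91.1]
force: [0.1, -0.6, -0.1]
opening: 0.0003
gripper_force: 0.0
```

```bash
python3 -m crank '[[[0,0,-0.001],[0,0,0],-1],[[0,0,0],[0,0,0],-1],[[0,0,0],[0,0,0],-1]]'; python3 -m crank '[[[0,0,-0.0005],[0,0,0],-1],[[0,0,0],[0,0,0],-1],[[0,0,0],[0,0,0],-1]]'
```

```text
clock: 4.45
tool_pos: [0.5074, -0.0033, 0.0492]
orientation: [-180.0, -0.0, -91.1]
force: [-2.4, 1.6, 6.9]
opening: 0.0008
gripper_force: 3.9
clock: 4.75
tool_pos: [0.5074, -0.0033, 0.0491]
orientation: [-180.0, -0.0, -91.1]
force: [-4.1, 1.4, 11.8]
opening: 0.0007
gripper_force: 6.2
```

Lid 1 is shut: contact came at z = 0.049 with a gentle press. Next is lid 2.

```bash
python3 -m crank '[[[0,0,0.027],[0,0,0],-1],[[0.001,0.009,0],[0,0,0],-1],[[0,0.009,0],[0,0,0],-1],[[0,0.009,0],[0,0,0],-1],[[0,0.008,-0.002],[0,0,0],-1],[[0,0.006,-0.004],[0,0,0],-1],[[0,0.006,-0.005],[0,0,0],-1],[[0,0.005,-0.006],[0,0,0],-1],[[0,0.002,-0.005],[0,0,0],-1],[[0,0,-0.003],[0,0,0],-1],[[0,0,0],[0,0,0],-1],[[0,0,0],[0,0,0],-1]]'; python3 -m crank '[[[0,0,-0.001],[0,0,0],-1],[[0,0,-0.001],[0,0,0],-1],[[0,0,0],[0,0,0],-1],[[0,0,0],[0,0,0],-1]]'
```

```text
clock: 5.95
tool_pos: [0.5081, 0.0505, 0.0499]
orientation: [180.0, -0.0, -91.1]
force: [-0.6, -0.1, 0.6]
opening: 0.0005
gripper_force: 0.0
clock: 6.35
tool_pos: [0.5084, 0.0505, 0.0491]
orientation: [-180.0, 0.0, -91.1]
force: [-4.6, 0.4, 10.8]
opening: 0.0007
gripper_force: 6.0
```

Lid 2 is shut. The same motion follows for lid 3, and I'll look at the scene while pressing it.

```bash
python3 -m crank '[[[0,0,0.027],[0,0,0],-1],[[0.001,0.009,0],[0,0,0],-1],[[0,0.009,0],[0,0,0],-1],[[0,0.009,0],[0,0,0],-1],[[0,0.009,-0.002],[0,0,0],-1],[[0,0.006,-0.004],[0,0,0],-1],[[0,0.006,-0.005],[0,0,0],-1],[[0,0.005,-0.006],[0,0,0],-1],[[0,0.002,-0.005],[0,0,0],-1],[[0,0,-0.003],[0,0,0],-1],[[0,0,0],[0,0,0],-1],[[0,0,0],[0,0,0],-1]]'; python3 -m crank '[[[0,0,-0.001],[0,0,0],-1],[[0,0,-0.001],[0,0,0],-1],[[0,0,0],[0,0,0],-1],[[0,0,0],[0,0,0],-1]]'
python3 - <<'E'
from plant import imaging,ctrl
import cv2
p,d=imaging.snapshot("scene");cv2.imwrite("pics/s2.png",cv2.resize(p[130:310,210:450],None,fx=3.3,fy=3.3,interpolation=cv2.INTER_CUBIC))
E
```

```text
clock: 7.55
tool_pos: [0.5092, 0.1055, 0.0499]
orientation: [180.0, -0.0, -91.1]
force: [-0.9, 0.7, -0.8]
opening: 0.0003
gripper_force: 0.0
clock: 7.95
tool_pos: [0.5094, 0.1055, 0.0491]
orientation: [-180.0, 0.0, -91.1]
force: [-4.1, -0.3, 10.6]
opening: 0.0005
gripper_force: 5.9
```

View pics/s2.png

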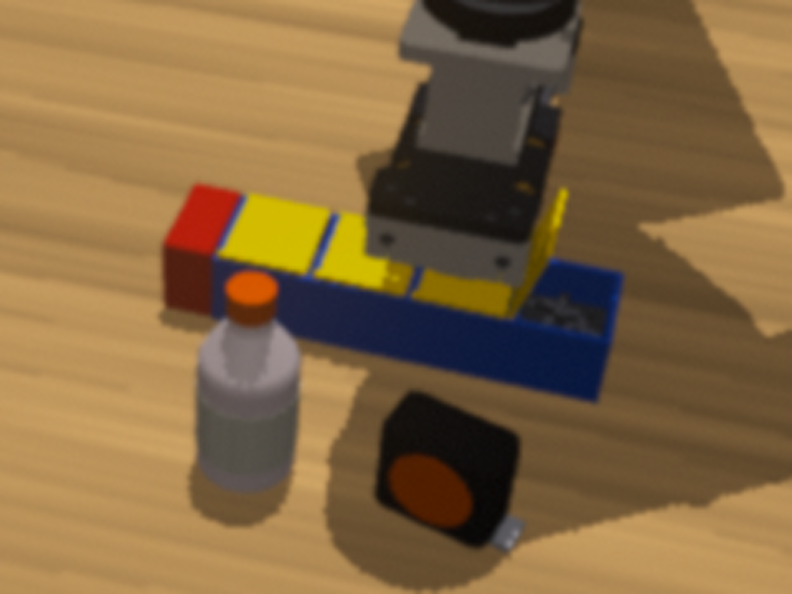

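The picture shows lids 1 to 3 flat (275,235; 360,255; 465,290). The organiser hasn't moved, and lid 4 is still open (545,240).

```bash
python3 -m crank '[[[0,0,0.027],[0,0,0],-1],[[0.001,0.009,0],[0,0,0],-1],[[0,0.009,0],[0,0,0],-1],[[0,0.009,0],[0,0,0],-1],[[0,0.009,-0.002],[0,0,0],-1],[[0,0.006,-0.004],[0,0,0],-1],[[0,0.006,-0.005],[0,0,0],-1],[[0,0.005,-0.006],[0,0,0],-1],[[0,0.002,-0.005],[0,0,0],-1],[[0,0,-0.003],[0,0,0],-1],[[0,0,0],[0,0,0],-1],[[0,0,0],[0,0,0],-1]]'; python3 -m crank '[[[0,0,-0.001],[0,0,0],-1],[[0,0,-0.001],[0,0,0],-1],[[0,0,0],[0,0,0],-1],[[0,0,0],[0,0,0],-1]]'
python3 -m crank '[[[0,0,0.01],[0,0,0],-1],[[0,0,0.03],[0,0,0],-1],[[0,0,0.04],[0,0,0],-1],[[0,0,0.04],[0,0,0],-1],[[0,0,0.04],[0,0,0],-1],[[-0.01,0.04,0.01],[0,0,0],-1],[[-0.01,0.04,0],[0,0,0],-1],[[-0.01,0.04,0],[0,0,0],-1],[[-0.01,0.04,0],[0,0,0],-1],[[0,0.04,0],[0,0,0],-1],[[0,0.03,0],[0,0,0],-1],[[0,0,0],[0,0,0],-1]]'
python3 - <<'E'
from plant import imaging,ctrl
import cv2,numpy as np
p,d=imaging.snapshot("scene");a=p[130:310,210:450]
q,d=imaging.snapshot("top");b=q[150:370,160:340]
cv2.imwrite("pics/s3.png",np.hstack([cv2.resize(a,(440,330),interpolation=2),cv2.resize(b,(270,330),interpolation=2)]))
print(ctrl.get_obs()["qvel"].round(2))
E
```

```text
clock: 9.2
tool_pos: [0.5102, 0.1605, 0.0499]
orientation: [180.0, -0.0, -91.1]
force: [0.4, -0.8, -0.6]
opening: 0.0002
gripper_force: 0.0
clock: 9.6
tool_pos: [0.5104, 0.1605, 0.0491]
orientation: [-180.0, 0.0, -91.1]
force: [-3.9, -0.8, 10.5]
opening: 0.0006
gripper_force: 5.6
clock: 10.8
tool_pos: [0.47, 0.3939, 0.2178]
orientation: [-180.0, 0.0, -90.9]
force: [0.2, -0.1, -0.2]
opening: 0.0003
gripper_force: 0.0
[-1.09 -1.1  -1.03  0.03  0.05  0.07]
```

View pics/s3.png

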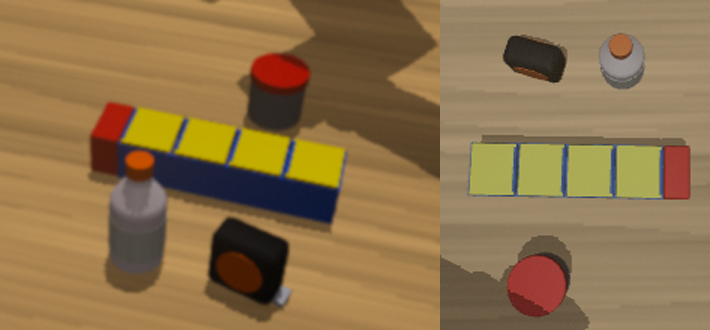

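Both views show all four lids flat and the organiser, glue, tape measure and tub where they started. The arm is clear of everything.

```bash
python3 -m crank '[[[0,0,0],[0,0,0],-1],[[0,0,0],[0,0,0],-1]]'; python3 -c "
from plant import close_job
print(close_job())"
```

```text
clock: 11.1
tool_pos: [0.4704, 0.3898, 0.2185]
orientation: [-180.0, 0.0, -91.1]
force: [0.1, -0.0, 1.1]
opening: 0.0003
gripper_force: 0.0
the job is handed in; nothing more can be done
None
```

All four lids were pressed shut in order from the red-block end, the organiser and bystanders look unmoved in the final pictures, the arm finished clear, and the job was handed in at about 11 s.

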